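Spring check on a potter's wheel tensioner

ROBOT

A 6-joint arm with a two-finger parallel gripper is mounted at the origin on the work surface. World frame = base frame: x ahead of the robot, y to its left, z up, the work surface at z = 0. Lengths are in mm, angles in rad, forces in N, time in s.
With the tool pointing down it reaches from about 325 to 875 mm from the base axis. Payload 4.4 kg.
Tool frame: the origin (TCP) lies on the centre line of the jaws, within the pads' length; the fingertips stand ahead of it and the grasp point (between the pads) lies 6 mm ahead of it (ctrl.tcp_to_tips is the z of the fingertips in the tool frame, in mm); z points along the fingers, y is the line along which they close (so a half turn about z gives the same grasp; the last joint's range is limited). The gripper opens to 85 mm and grips with 20 to 120 N. Pads are 22 mm wide; open, the fingers measure 114 mm over their backs; the gripper's body (76 mm by 85 mm) begins 54 mm behind the grasp point. The pads swing forward as they close: fully open they stand 13 mm farther back than shut.
Start: joints at [-1.478, 0.207, 1.542, -0, 1.393, -0.15], TCP at [138.229, -558.14, 227.482] pointing down, gripper open.
Joint ranges: [-2.73, 2.73], [-0.86, 2.22], [0.23, 2.46], [-1.11, 4.25], [0.08, 2.63], [-2.82, 2.82]. Speed limits (rad/s): [2.79, 2.79, 3.14, 3.14, 3.14, 3.14].

INTERFACE

Orientations are given as a 3x3 rotation matrix whose columns are the frame's x, y, z axes.
In Python, from plant import ctrl, sensors, optics gives the robot as it stands. Calls block until the motion is done:
- ctrl.move_ptp(position, orientation): joint-space move of the TCP to a pose.
- ctrl.move_l(position, rot=None, vel=150, threshold=None): straight line of the TCP; rot=None keeps the orientation; vel is the mean speed in mm/s. With threshold (N) it stops when the force on the tool has changed by that much, and returns True; else False.
- ctrl.set_joints(angles): joint-space move.
- ctrl.gripper_to(opening, force=None): finger opening in mm; force is the grip in N (None keeps the last); returns when the fingers have stopped.
- ctrl.hold(seconds).
- ctrl.solve_ik(position, orientation): joint angles nearest the present ones, or None.
- sensors.read_state(): the state.
- optics.grab_frame(name): name is "scene" or "top" or "wrist"; returns (picture, depth): 480x640x3 uint8, red, green, blue; 480x640 float32, mm along the optical axis (not along the pixel's ray), 0 where there is no reading.
- optics.camera_params(name): a dict with "mtx" (3x3 intrinsics, pixels), "R" (3x3) and "t" (3): a world point X has camera coordinates R X + t; the wrist camera has in their place "T_tool_cam" (4x4, takes a point from camera to tool coordinates, whose origin is the TCP and whose axes are the flange's). Camera axes: x right, y down, z forward; pixel columns grow to the right and rows downward; lengths in mm; the calibration is good to about 2 mm. The wrist camera is an equidistant fisheye: a pixel r from the principal point sees the ray r / f radians off the axis. A picture is of the moment at which its call begins: read the wrist's pose just before it. camera_params takes no time and is no camera call.
A pose or a line that the arm cannot do raises ctrl.MotionError and nothing moves.
- ctrl.finish_job(): hands the job in; it is judged then, once.
The state is a dict: "t": time; "q": joint angles; "qvel": joint speeds; "tau": joint torques, N m; "eef_pos": TCP position; "eef_rot": TCP orientation; "force": force on the tool from outside, world axes, zero at the start; "wrist_torque": the same for the moment, N m; "grip_width": finger opening in mm; "grasp_force": force on a finger pad.
Only numpy, scipy, OpenCV 4.12 (cv2) and the standard library are available. Lean on these libraries where they do the work, as an engineer would, in place of code of your own. Each camera call takes 0.05 s, during which the arm holds its last target. There are 200 camera calls.

TASK

Check the belt tensioner's spring on the wheel's drive deck: with closed fingertips push the idler pulley at the end of its sprung arm away from its stop (counter-clockwise) with 15 N, never over 17 N, keep that up for a second, then let the arm back gently to its stop, without letting it snap. The arm leaves the drag needle at the reading: without touching the needle, slide the rider on the scale's rim until its pointer is exactly in line with the needle's tip, and let go of it. Leave the other things where they are.

Things in the scene. Friction and masses are not known exactly. Their poses are not given: they have to be found in the camera images.
- deck: Drive deck of a potter's wheel, fixed: grey plate 12 mm thick, x -90 to +270, y -190 to +190 mm. Origin on its underside below the tensioner's pivot; x runs from the pivot over the scale, y left, z up. Motor 90 mm across, 94 mm high over the bench, at x -38, y +132. All three hinges turn about the vertical line through the pivot; values grow counter-clockwise seen from above.
- pivot (a point): Point on the deck's top face (12 mm over the bench) on the common pivot line.
- tensioner (a joint): Angle (rad) of the sprung arm: 0 at its stop, grows counter-clockwise to 1.35. Steel bar 26 mm wide, top 46 mm over the bench; at 0 it points at -0.85 rad from the deck's x. Spring preload and stiffness unknown, preload differs at each start: it moves off at 2 to 11 N at the idler; 15 N falls somewhere in 0.3 to 1 rad. Let go, it snaps back.
- idler (a point): Centre of the black idler pulley at the arm's free end, 160 mm from the pivot line, 60 mm over the bench: upright drum 60 mm across that spins freely, 46 to 74 mm over the bench (screw head to 81 mm). Push it on its clockwise side (the deck's right, -y), squarely to the arm. Do not grip it: a squeeze counts as force on the arm.
- needle (a joint): Angle (rad) of the drag needle, 0 when it touches the dog on the arm with the arm at its stop; it starts a little ahead. The arm's dog carries it counter-clockwise (it then equals joint tensioner); friction leaves it at the furthest reading when the arm goes back. At 0 it points at -0.555 rad from the deck's x.
- needle_tip (a point): Tip of the drag needle, a thin dark steel strip 6 mm wide lying over the scale, top 24 mm over the bench; the tip is 204 mm from the pivot line.
- rider (a joint): Angle (rad) of the hand-set rider on the scale's rim rail, counted like the needle's: in line when the two are equal. Slides both ways along the rim with slight friction (0.6 N at the tab), stays where left. Starts at the counter-clockwise end, beyond any reading.
- rider_mark (a point): Tip of the rider's slim pointer, 204 mm from the pivot line, to be set in line with the needle's tip.
- rider_tab (a point): Centre of the top of the rider's upright aluminium tab, 67 mm over the bench and 238 mm from the pivot line. The tab is 24 mm along the radius and 14 mm across it and rises from a 26 mm square foot whose top is 31 mm over the bench. Pinch it across (fingers on its clockwise and counter-clockwise faces) or push it.
- spare_idler: spare idler ring lying on the deck's far right corner, black, 52 mm across, 18 mm high; origin at the centre of its underside. Bystander.
- spanner: open-ended spanner 110 mm long lying on the deck left of the arm, beside the motor. Bystander.
- bowl_a: upturned clay bowl, 132 mm across, 52 mm high; origin at the centre of its underside. Bystander.
- bowl_b: upturned clay bowl, 132 mm across, 52 mm high; origin at the centre of its underside. Bystander.
- tea_cup: white cup, 72 mm across, 75 mm high; origin at the centre of its underside. Bystander.
- spray_bottle: blue spray bottle, 72 mm across, 176 mm high; origin at the centre of its underside. Bystander.
- wood_rib: flat wooden rib 110 x 55 x 8 mm; origin at the centre of its underside. Bystander.
- trim_tool: trimming tool with wooden handle, lying. Bystander.

How it is judged (in metres and radians):
On the way, in this order (a step that is already met when the one before it is completed fails the run):
1. the tensioner arm is pushed off its stop with 15 N (13.5 to 17.5 N on it) for half a second (contact force between the fingers and tensioner between 13.5 and 17.5 N and value of joint tensioner above 0.2 rad), for 0.5 s.
2. the arm is back at its stop and free (value of joint tensioner below 0.03 rad and contact force between the fingers and tensioner below 0.5 N), for 0.2 s.
At the end, for the whole second after the job is handed in: The rider's pointer stands within 5 mm of the needle's tip, the needle still at the reading it was carried to (over 0.2 rad), and the tensioner arm rests at its stop (within 0.03 rad) (horizontal distance between rider_mark and needle_tip below 0.005 m and value of joint tensioner below 0.03 rad and value of joint needle above 0.2 rad); the robot touches nothing.
It fails at once if the arm is pushed with more than 17.5 N (contact force between any of the fingers, the arm and tensioner above 17.5 N).
It fails at once if the arm snaps back (faster than 1.5 rad/s) (velocity of joint tensioner below -1.5 rad/s).
It fails at once if the robot touches the needle (over 0.5 N) (contact force between any of the fingers, the arm and needle above 0.5 N).
It fails at once if a bystander is moved more than 30 mm (distance of any of spare_idler, spanner, bowl_a, bowl_b, tea_cup, spray_bottle, wood_rib, trim_tool from where it was at the start of the episode above 0.03 m).
It also fails if it takes over 72 s, if anything falls off the work surface, if the arm or the gripper's body presses on something with over 40 N, if the wrist force passes 120 N, or if a joint passes its speed limit or range.

## Working session

There is one attempt and no reset: what is moved stays moved. The work goes in short steps, each a Python script; the robot and the scene stay as the last script left them, time stands still between calls to the robot, and variables do not carry over. Pictures are saved under pics/ and viewed, at most 10 in all, crops included, and the job is handed in when it is done.

```bash
ls; mkdir -p pics; python3 - <<'E'
from plant import ctrl,sensors,optics
import cv2,numpy as np
s=sensors.read_state();print(s['t'],s['force'],s['grip_width'],ctrl.tcp_to_tips,s['eef_rot'])
for n in ['top','scene']:
    p,d=optics.grab_frame(n);cv2.imwrite(f'pics/{n}0.png',p[:,:,::-1]);np.savez(f'{n}0.npz',p=p,d=d)
    print(n,{k:np.round(v,3).tolist() for k,v in optics.camera_params(n).items()})
E
```

```text
pics
0.0 [ 0.69573065  0.22675972 -0.58200863] 85.2121966813206 25.0 [[ 9.70667334e-01  2.40426470e-01 -1.96324071e-04]
 [ 2.40426267e-01 -9.70664617e-01  2.32624746e-03]
 [ 3.68726637e-04 -2.30521389e-03 -9.99997275e-01]]
top {'mtx': [[441.341, 0.0, 323.322], [0.0, 441.341, 241.629], [0.0, 0.0, 1.0]], 'R': [[0.018, -1.0, 0.0], [-0.99, -0.018, -0.142], [0.142, 0.002, -0.99]], 't': [-32.147, 517.652, 1261.407]}
scene {'mtx': [[525.956, 0.0, 326.176], [0.0, 525.956, 240.366], [0.0, 0.0, 1.0]], 'R': [[-0.395, 0.918, -0.014], [0.609, 0.251, -0.752], [-0.687, -0.306, -0.659]], 't': [246.263, -258.444, 1717.996]}
```

View pics/top0.png

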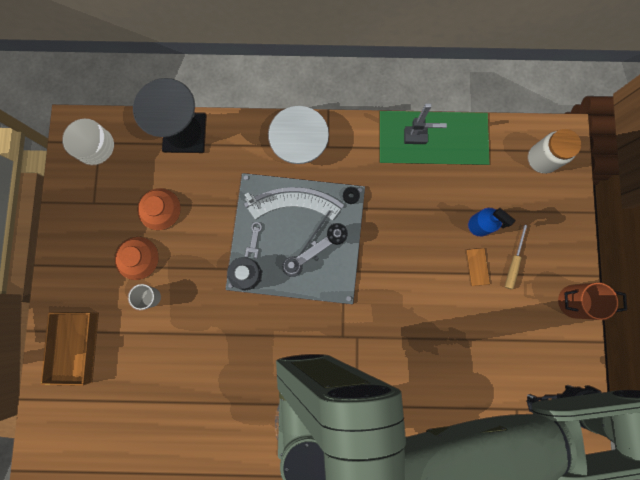

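View pics/scene0.png

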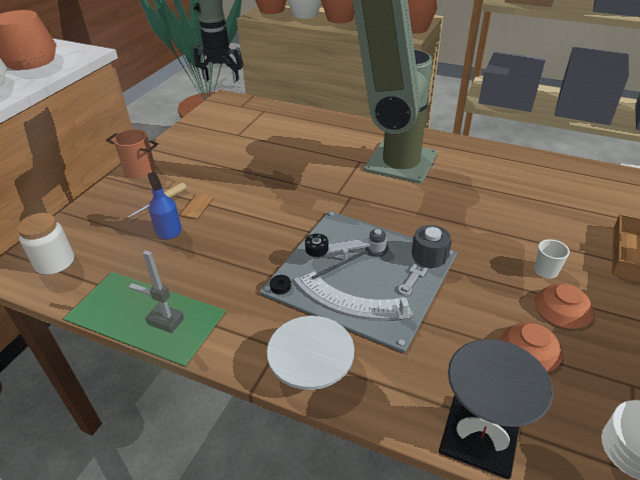

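The top view shows the deck with corners near (243,174), (366,186), (353,303) and (227,291). The pivot is at (292,266), the idler at (337,233), the rider at (250,203) and the motor at (243,273). The scene view agrees, and the arm's right side is free except for the spare ring.

```bash
cat > h.py <<'E'
from plant import ctrl,sensors,optics
import cv2,numpy as np
def ray(n,uv,z):
    c=optics.camera_params(n);R,t=c['R'],np.ravel(c['t'])
    d=R.T@np.linalg.inv(c['mtx'])@np.array([uv[0],uv[1],1.]);o=-R.T@t
    return o+d*(z-o[2])/d[2]
def proj(n,X):
    c=optics.camera_params(n);p=c['mtx']@(c['R']@X+np.ravel(c['t']));return p[:2]/p[2]
E
python3 - <<'E'
from h import *
P={}
for n,box in [('top',(215,380,165,312)),('scene',(255,465,205,355))]:
    z=np.load(n+'0.npz');p=z['p'];hsv=cv2.cvtColor(p,cv2.COLOR_RGB2HSV)
    m=(hsv[...,1]<60).astype(np.uint8)
    k=np.zeros_like(m);a,b,c,d=box;k[c:d,a:b]=m[c:d,a:b]
    k=cv2.morphologyEx(k,cv2.MORPH_OPEN,np.ones((3,3)))
    cs,_=cv2.findContours(k,0,2);c=max(cs,key=cv2.contourArea)
    W=np.array([ray(n,q[0],12)[:2] for q in c],np.float32)
    r=cv2.minAreaRect(W);print(n,r,cv2.boxPoints(r).round(1).tolist())
    v=cv2.cvtColor(k*255,cv2.COLOR_GRAY2BGR)
for n,u,z in [('top',(337.5,233.5),77),('top',(292,266),50),('scene',(317,241),77),('top',(350.5,195),30),('top',(242,273),94),('top',(250,201),67)]: print(n,u,ray(n,u,z).round(1))
p=np.load('top0.npz')['p'][160:315,215:380,::-1];cv2.imwrite('pics/c1.png',cv2.resize(p,None,fx=4.8,fy=3.8*1.0,interpolation=cv2.INTER_CUBIC))
E
```

```text
top ((534.8772583007812, 60.41780090332031), (381.3965148925781, 359.1199035644531), 84.67369079589844) [[338.3999938964844, -112.80000305175781], [696.0, -146.10000610351562], [731.4000244140625, 233.60000610351562], [373.79998779296875, 267.0]]
scene ((573.4957275390625, 58.147491455078125), (381.5924987792969, 580.833740234375), 84.8165512084961) [[267.0, -105.5999984741211], [845.5, -158.10000610351562], [880.0, 221.89999389648438], [301.5, 274.3999938964844]]
top (337.5, 233.5) [536.6 -62.9  77. ]
top (292, 266) [443.5  66.5  50. ]
scene (317, 241) [545.2 -57.1  77. ]
top (350.5, 195) [ 662.2 -101.7   30. ]
top (242, 273) [417.6 201.9  94. ]
top (250, 201) [629.4 192.9  67. ]
```

```bash
cat >> h.py <<'E'
def R_(a): # tool down, tool x at world yaw a
    c,s=np.cos(a),np.sin(a);return np.array([[c,s,0],[s,-c,0],[0,0,-1.]])
YAW=-0.0928; PIV=np.array([445.3,68.7])
def pol(r,a,z): a=a+YAW;return np.array([PIV[0]+r*np.cos(a),PIV[1]+r*np.sin(a),z])
def wuv(c,T,X):
    "world->wrist pixel; T world_from_tool"
    q=np.linalg.inv(T@c['T_tool_cam'])@np.append(X,1);th=np.arctan2(np.hypot(q[0],q[1]),q[2]);ph=np.arctan2(q[1],q[0])
    K=c['mtx'];return np.array([K[0,2]+K[0,0]*th*np.cos(ph),K[1,2]+K[1,1]*th*np.sin(ph)])
def wray(c,T,uv,z):
    K=c['mtx'];x=(uv[0]-K[0,2])/K[0,0];y=(uv[1]-K[1,2])/K[1,1];th=np.hypot(x,y);k=np.sin(th)/max(th,1e-9)
    M=T@c['T_tool_cam'];d=M[:3,:3]@np.array([x*k,y*k,np.cos(th)]);o=M[:3,3];return o+d*(z-o[2])/d[2]
def wshot():
    s=sensors.read_state();p,d=optics.grab_frame('wrist');T=np.eye(4);T[:3,:3]=s['eef_rot'];T[:3,3]=s['eef_pos'];return optics.camera_params('wrist'),T,p,d
E
python3 - <<'E'
from h import *
print('bottle',ray('top',(487,222),100).round())
ctrl.gripper_to(0,30)
ctrl.move_l([138.2,-558.1,320],vel=200)
ctrl.move_ptp([500,60,300],R_(0.63))
s=sensors.read_state();print(s['t'],s['q'],s['eef_pos'],s['force'],s['grip_width'])
for k in (0.0,.5,1.):
    for b in (0,np.pi):
        q=ctrl.solve_ik(pol(118+42,-.85+k,75)-0,R_(-.85+k+YAW+np.pi/2+b));print(k,b,None if q is None else np.round(q,2))
c,T,p,d=wshot();cv2.imwrite('pics/w1.png',p[:,:,::-1]);np.savez('w1.npz',p=p,T=T)
print({k:np.round(v,3).tolist() for k,v in c.items()})
E
```

```text
bottle [ 573. -483.  100.]
4.025 [-5.39437519e-02  3.78607792e-03  1.61487821e+00 -2.74345517e-04
  1.52286203e+00  8.88133813e-01] [500.19004463  59.22947741 299.99883612] [ 0.74550379 -0.52340235 -0.10323938] 0.01102349744151274
0.0 0 [-0.27  0.32  1.75 -0.    1.07  0.67]
0.0 3.141592653589793 [-0.27  0.32  1.75 -0.    1.07 -2.47]
0.5 0 [-0.15  0.4   1.63 -0.    1.11  0.3 ]
0.5 3.141592653589793 None
1.0 0 [-0.01  0.44  1.58 -0.    1.13 -0.07]
1.0 3.141592653589793 None
{'mtx': [[371.648, 0.0, 315.001], [0.0, 371.648, 233.887], [0.0, 0.0, 1.0]], 'T_tool_cam': [[0.0, -0.959, -0.284, 72.658], [1.0, -0.0, 0.001, -1.342], [-0.001, -0.284, 0.959, -146.25], [0.0, 0.0, 0.0, 1.0]]}
```

View pics/w1.png

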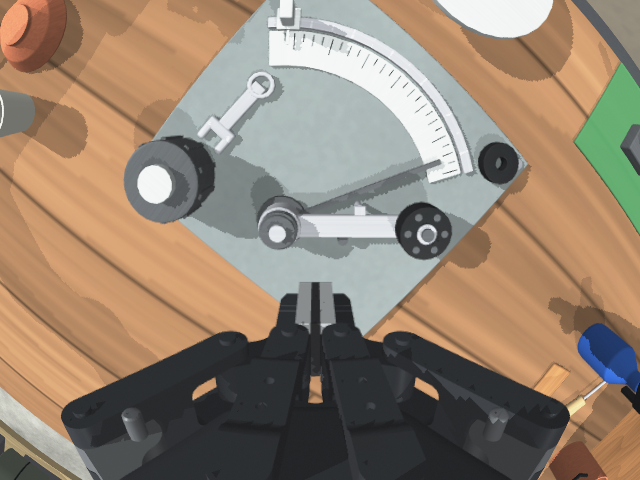

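The wrist view shows the idler's screw head at (428,235), the pivot cap at (277,233), the needle tip near (440,162), the rider tab at (287,8) and the spare ring at (498,163). The closed fingers end near (316,285).

```bash
python3 - <<'E'
from h import *
z=np.load('w1.npz');T=z['T'];c=optics.camera_params('wrist')
print('screw',wray(c,T,(428,235),81).round(1),'exp',pol(160,-.85,81).round(1))
for h in (50,60,70): print('pivcap',h,wray(c,T,(277,233),h).round(1))
print('needletip',wray(c,T,(440,162),24).round(1),'exp0',pol(204,-.555,24).round(1))
X=wray(c,T,(440,162),24)[:2]-PIV;print(np.hypot(*X),np.arctan2(X[1],X[0])-YAW+.555)
for n,X in [('deck corner',pol(np.hypot(270,190),np.arctan2(-190,270),12)),('pivot60',pol(0,0,60)),('idler81',pol(160,-.85,81)),('ndl0',pol(204,-.555,24))]: print(n,wuv(c,T,X).round(1))
E
```

```text
screw [540.3 -58.7  81. ] exp [539.3 -60.8  81. ]
pivcap 50 [439.4  68.3  50. ]
pivcap 60 [442.4  69.2  60. ]
pivcap 70 [445.4  70.1  70. ]
needletip [615.3 -38.3  24. ] exp0 [608.  -54.4  24. ]
200.8425133336085 0.08603805568935807
deck corner [529.6 164.8]
pivot60 [278.9 231.2]
idler81 [428.8 236.8]
ndl0 [446.1 175.1]
```

```bash
cat >> h.py <<'E'
def rd(n=4):
    v=[]
    for _ in range(n): ctrl.hold(0.008);v.append(sensors.read_state()['force'])
    return np.mean(v,0)
def push(a,gap=0.,z=77): # flat tool face gap mm clockwise of the drum with arm at a
    A=-.85+a;t=A+YAW+np.pi/2
    p=pol(160,A,z);p[:2]-=(41+gap)*np.array([np.cos(t),np.sin(t)]);return p,R_(t)
E
python3 - <<'E'
from h import *
import json
p,R=push(0,28,150);ctrl.move_l(p,R,vel=200)
ctrl.move_l(push(0,28)[0],vel=120)
ctrl.hold(.2);b=rd(15);print(b, sensors.read_state()['t'])
np.save('bias.npy',b)
g=28
while g>-8:
    g-=2;ctrl.move_l(push(0,g)[0],vel=25);f=rd(2)-b
    if np.linalg.norm(f)>1.5: break
print('contact gap',g,f,sensors.read_state()['t'])
E
```

```text
[ 0.09505244 -0.01217737 -0.0345908 ] 6.4167
contact gap -8 [ 0.16065306 -0.01117539  0.13597155] 11.2167
```

```bash
python3 - <<'E'
from h import *
c,T,p,d=wshot();cv2.imwrite('pics/w2.png',p[:,:,::-1]);np.savez('w2.npz',p=p,T=T)
print(T[:3,3],push(0,-8)[0], wray(c,T,(428,235),81))
E
```

```text
[512.67317473 -80.11108405  77.0027605 ] [512.60011934 -80.16132451  77.        ] [563.67541433 -99.2808359   81.        ]
```

View pics/w2.png

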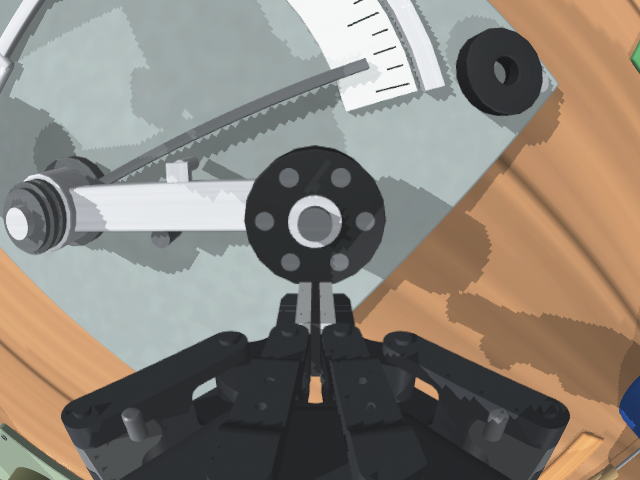

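The drum sits right ahead of the closed fingertips, screw at (316,222), tips at (316,282), so contact is only millimetres away. I'll continue slowly.

```bash
python3 - <<'E'
from h import *
b=np.load('bias.npy');g=-8
N=lambda n=3:np.linalg.norm(rd(n)-b)
while g>-22:
    g-=1;ctrl.move_l(push(0,g)[0],vel=25);f=N(2)
    if f>1.2: break
print('contact',g,f,rd(4)-b,sensors.read_state()['t'])
np.save('g.npy',g)
if f>1.2:
    a=0.;log=[]
    while f<14.9 and a<1.1:
        st=0.003 if a<.03 else float(np.clip((15.2-f)/45,0.003,0.025))
        a+=st;p,R=push(a,g);ctrl.move_l(p,R,vel=25);f=N(3)
        log.append((round(a,3),round(f,1)))
        if f>16.5: break
    print(log,sensors.read_state()['t'])
    np.save('a.npy',a)
E
```

```text
contact -22 0.7111224427201961 [-0.1028805  -0.07539041 -0.10145777] 15.0333
```

```bash
python3 - <<'E'
from h import *
print(ctrl.tcp_to_tips,sensors.read_state()['force'],sensors.read_state()['wrist_torque'])
c,T,p,d=wshot();np.savez('w3.npz',p=p,T=T)
q,_=optics.grab_frame('scene')
q=cv2.resize(q[180:330,250:450],(800,600),interpolation=cv2.INTER_CUBIC)
im=np.vstack([np.hstack([cv2.resize(p[100:400,120:520],(400,300)),cv2.resize(q,(400,300))])])
cv2.imwrite('pics/w3.png',im[:,:,::-1]);print(T[:3,3],push(0,-22)[0])
K=T@np.array([[0,0,0,1]]).T
for n,X in [('tip',[0,0,25]),('tipfront',[11,0,25]),('tcp',[0,0,0])]: print(n,wuv(c,T,(T@np.append(X,1))[:3]))
E
```

```text
25.0 [0.12620223 0.24191923 0.37502886] [-0.05489146  0.01485953 -0.00891563]
[523.94604744 -71.90600016  76.99789617] [523.92900809 -71.93598077  77.        ]
tip [317.185066   275.91214566]
tipfront [317.23399891 255.22505147]
tcp [317.57531055 298.14661075]
```

View pics/w3.png

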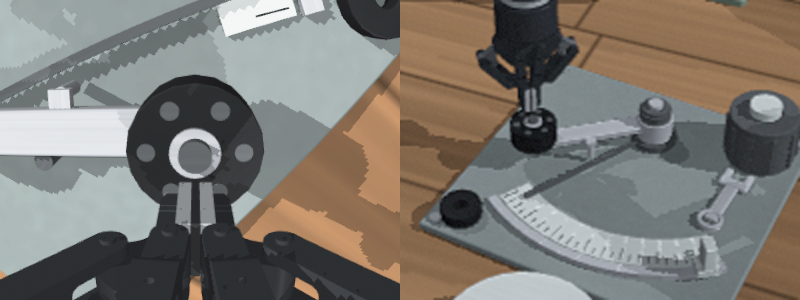

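The left half shows the pads lying over the drum with no force, ending at about (316,283) in the full image, so the fingertips are higher than assumed. I'll check their height using the wrist depth.

```bash
python3 - <<'E'
from h import *
c,T,p,d=wshot();K=c['mtx']
def pt(u,v):
    x=(u-K[0,2])/K[0,0];y=(v-K[1,2])/K[1,1];th=np.hypot(x,y);k=np.sin(th)/max(th,1e-9)
    r=np.array([x*k,y*k,np.cos(th)]);return (c['T_tool_cam']@np.append(r/r[2]*d[v,u],1))[:3]
for u in (305,327,290,345):
  for v in (262,274,280,284,288,292,296,300,310):
    q=pt(u,v);print(u,v,round(float(d[v,u])),q.round(1),'wz',(T@np.append(q,1))[2].round(1))
E
```

```text
305 262 152 [18.6 -5.2 -4.2] wz 81.1
305 274 159 [11.  -5.4  1.1] wz 75.9
305 280 162 [ 7.3 -5.5  3.2] wz 73.7
305 284 148 [ 11.3  -5.2 -10. ] wz 86.9
305 288 144 [ 11.6  -5.  -14.4] wz 91.3
305 292 141 [ 11.3  -5.  -17.4] wz 94.4
305 296 137 [ 11.4  -4.9 -21.2] wz 98.2
305 300 136 [ 10.7  -4.9 -23.1] wz 100.1
305 310 129 [ 10.5  -4.7 -30.6] wz 107.6
327 262 152 [18.2  3.8 -3.4] wz 80.3
327 274 158 [11.3  4.   0.4] wz 76.5
327 280 162 [7.2 4.1 3.5] wz 73.5
327 284 148 [ 11.4   3.7 -10.2] wz 87.2
327 288 145 [ 11.    3.6 -13.1] wz 90.1
327 292 141 [ 11.1   3.4 -17.1] wz 94.1
327 296 137 [ 11.5   3.3 -21.4] wz 98.3
327 300 135 [ 11.2   3.2 -24.1] wz 101.0
327 310 129 [ 10.4   3.  -30.4] wz 107.4
290 262 160 [ 15.7 -11.9   3.4] wz 73.6
290 274 162 [  9.7 -12.1   4.1] wz 72.8
290 280 163 [  6.9 -12.1   4. ] wz 72.9
290 284 162 [  5.5 -12.1   2.8] wz 74.2
290 288 162 [  3.6 -12.1   2.7] wz 74.3
290 292 163 [  1.9 -12.2   2.3] wz 74.7
290 296 146 [  7.4 -11.1 -13. ] wz 90.0
290 300 143 [  7.4 -10.9 -16.6] wz 93.5
290 310 137 [  6.5 -10.5 -23.3] wz 100.2
345 262 160 [15.6 11.8  3.5] wz 73.5
345 274 160 [10.4 11.9  2.4] wz 74.6
345 280 161 [ 7.6 12.   2.5] wz 74.5
345 284 162 [ 5.6 12.1  2.7] wz 74.3
345 288 163 [ 3.5 12.1  2.8] wz 74.1
345 292 163 [ 1.6 12.2  2.7] wz 74.2
345 296 147 [  7.   10.9 -12.3] wz 89.3
345 300 144 [  6.7  10.7 -15.3] wz 92.3
345 310 136 [  6.8  10.  -23.7] wz 100.7
```

The depth shows the closed pads ending about 9 mm *behind* the TCP, not 25 mm ahead of it, so the reported `tcp_to_tips` doesn't fit. I'll use the measured offset. At TCP z=43 the tips should be at about z 52, and even with the nominal value they would still clear the deck.

```bash
python3 - <<'E'
from h import *
ctrl.move_l(push(0,28)[0],vel=80)
print('thr',ctrl.move_l(push(0,28,43)[0],vel=40,threshold=3))
ctrl.hold(.2);b=rd(15);np.save('bias.npy',b);print(b)
N=lambda n=3:np.linalg.norm(rd(n)-b)
ctrl.move_l(push(0,6,43)[0],vel=25,threshold=2);print(N(4))
g=6
while g>-12:
    g-=1;ctrl.move_l(push(0,g,43)[0],vel=20);f=N(3)
    if f>1.3: break
print('contact',g,f,rd(4)-b,sensors.read_state()['t']);np.save('g.npy',g)
E
```

```text
thr False
[ 0.01207467 -0.07711399 -0.09274915]
0.6089553331617946
contact -2 5.841273920024991 [-4.20685827 -2.73355565  2.18336154] 20.5833
```

```bash
python3 - <<'E'
from h import *
b=np.load('bias.npy');g=float(np.load('g.npy'))
def F(n=4):
    f=rd(n)-b;return np.linalg.norm(f),f
a=0.;log=[];f,_=F()
while f<14.7 and a<1.1:
    st=0.004 if a<.03 else float(np.clip((15.1-f)/45,0.003,0.03))
    a+=st;p,R=push(a,g,43);ctrl.move_l(p,R,vel=30);f,v=F(3)
    log.append((round(a,3),round(f,1),round(v[2],1)))
    if f>16.3 or f<1: break
print(log,sensors.read_state()['t']);np.save('a.npy',a)
t=-.85+a+YAW+np.pi/2
for _ in range(6):
    f,v=F(12);print(round(f,2),'tang',round(-v[0]*np.cos(t)-v[1]*np.sin(t),2),'rad',round(-v[0]*np.sin(t)+v[1]*np.cos(t),2),'z',round(v[2],2))
print(sensors.read_state()['t'])
E
```

```text
[(0.004, np.float64(6.7), np.float64(2.8)), (0.008, np.float64(6.9), np.float64(3.0)), (0.012, np.float64(6.8), np.float64(2.8)), (0.016, np.float64(7.0), np.float64(2.8)), (0.02, np.float64(6.3), np.float64(2.7)), (0.024, np.float64(7.4), np.float64(3.1)), (0.028, np.float64(7.1), np.float64(2.5)), (0.032, np.float64(7.2), np.float64(3.3)), (0.062, np.float64(7.2), np.float64(2.5)), (0.092, np.float64(7.9), np.float64(2.6)), (0.122, np.float64(8.5), np.float64(3.1)), (0.152, np.float64(8.4), np.float64(3.0)), (0.182, np.float64(8.3), np.float64(3.1)), (0.212, np.float64(9.7), np.float64(3.5)), (0.242, np.float64(9.9), np.float64(3.5)), (0.272, np.float64(9.8), np.float64(3.2)), (0.302, np.float64(10.0), np.float64(3.0)), (0.332, np.float64(10.9), np.float64(3.0)), (0.362, np.float64(10.9), np.float64(3.1)), (0.392, np.float64(11.6), np.float64(3.6)), (0.422, np.float64(11.8), np.float64(3.5)), (0.452, np.float64(12.1), np.float64(2.6)), (0.482, np.float64(12.3), np.float64(2.4)), (0.512, np.float64(13.1), np.float64(2.7)), (0.542, np.float64(13.2), np.float64(2.5)), (0.572, np.float64(13.6), np.float64(2.1)), (0.602, np.float64(13.7), np.float64(1.7)), (0.632, np.float64(14.3), np.float64(1.7)), (0.65, np.float64(14.2), np.float64(1.2)), (0.67, np.float64(14.7), np.float64(1.7)), (0.68, np.float64(14.8), np.float64(1.3))] 30.4917
14.55 tang 14.5 rad -0.09 z 1.21
15.01 tang 14.92 rad -0.05 z 1.7
15.02 tang 14.96 rad 0.08 z 1.37
14.77 tang 14.69 rad -0.23 z 1.48
14.72 tang 14.65 rad -0.1 z 1.36
14.77 tang 14.68 rad 0.17 z 1.63
31.0917
```

```bash
python3 - <<'E'
from h import *
b=np.load('bias.npy');g=float(np.load('g.npy'));a=float(np.load('a.npy'))
a+=.006;p,R=push(a,g,43);ctrl.move_l(p,R,vel=20)
for _ in range(5): print(round(np.linalg.norm(rd(22)-b),2),end=' ')
while a>0:
    a=max(a-.04,0);p,R=push(a,g,43);ctrl.move_l(p,R,vel=45)
print('back',np.linalg.norm(rd(3)-b))
ctrl.move_l(push(0,4,43)[0],vel=15);ctrl.move_l(push(0,30,43)[0],vel=80);ctrl.hold(.2)
print('free',np.linalg.norm(rd(5)-b))
ctrl.move_l(push(0,30,120)[0],vel=200)
# look pose over the scale: rider side
A=np.radians(5);p=pol(130,A,235);ctrl.move_l([p[0],p[1],235],R_(YAW+A),vel=250)
c,T,p,d=wshot();cv2.imwrite('pics/w4.png',p[:,:,::-1]);np.savez('w4.npz',p=p,T=T,d=d);print(sensors.read_state()['t'],T[:3,3])
E
```

```text
14.83 14.66 14.79 14.7 14.99 back 5.611286409632876
free 0.29033760240722145
40.5333 [573.98313165  67.56509043 232.81102247]
```

View pics/w4.png

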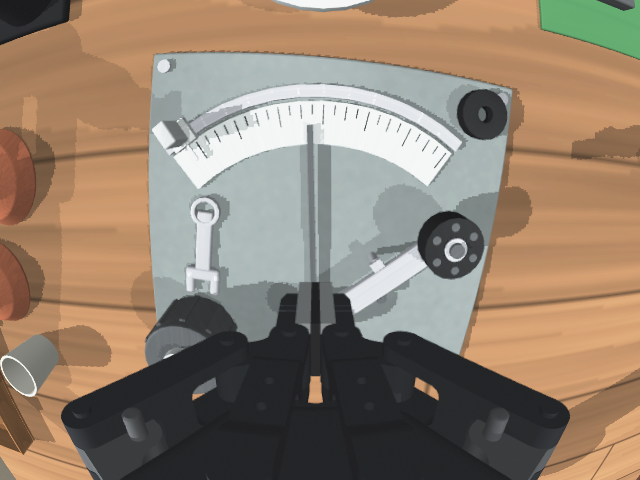

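The wrist view shows the needle nearly straight up with its tip at (310,125), the rider tab top at about (170,132), and the idler back at its stop at (456,250).

```bash
cat >> h.py <<'E'
def cloud(c,T,d):
    K=c['mtx'];v,u=np.mgrid[0:480,0:640];x=(u-K[0,2])/K[0,0];y=(v-K[1,2])/K[1,1];th=np.hypot(x,y)+1e-9
    D=np.stack([x*np.tan(th)/th*d,y*np.tan(th)/th*d,d],-1);M=T@c['T_tool_cam'];return D@M[:3,:3].T+M[:3,3]
E
python3 - <<'E'
from h import *
z=np.load('w4.npz');T=z['T'];d=z['d'];p=z['p'];c=optics.camera_params('wrist')
W=cloud(c,T,d);r=W[...,:2]-PIV;rad=np.hypot(r[...,0],r[...,1]);an=np.arctan2(r[...,1],r[...,0])-YAW
m=(W[...,2]>60)&(W[...,2]<72)&(abs(rad-238)<30)&(an>.3)&(d>0)
X=W[m];print('tab',m.sum(),np.median(X,0).round(1),'z',np.ptp(X[:,2]),'rad',rad[m].mean(),rad[m].min(),rad[m].max(),'an',an[m].mean(),'ptp mm',np.ptp(an[m])*238,'riderval',an[m].mean()+.555)
g=cv2.cvtColor(p,cv2.COLOR_RGB2GRAY)
for R in (165,175,185,195):
    # dark pixels over the white scale near needle
    uv=[(a,wuv(c,T,pol(R,a,24))) for a in np.arange(.0,.3,.002)]
    gv=np.array([g[int(round(q[1])),int(round(q[0]))] for _,q in uv]);aa=np.array([a for a,_ in uv])
    k=gv<(gv.max()+gv.min())/2-10;print(R,gv.min(),gv.max(),aa[k].mean()+.555,k.sum()*.002*R)
print('idler',wray(c,T,(456,250),81),pol(160,-.85,81),wuv(c,T,pol(204,.68-.555,24)))
# IK test
for a in (.9,.125): print(ctrl.solve_ik(pol(238,a,32),R_(a+YAW+np.pi)))
E
```

```text
tab 435 [644.2 200.1  66.3] z 8.712049611275347 rad 238.5251283813395 226.59318540040294 251.67562195067694 an 0.6766989837719074 ptp mm 14.76577321244059 riderval 1.2316989837719075
165 122 183 nan 0.0
175 122 182 nan 0.0
185 122 247 nan 0.0
195 116 247 nan 0.0
idler [541.36148905 -57.17630526  81.        ] [539.30392853 -60.77301425  81.        ] [307.31108034 122.66047153]
[ 2.43928802e-01  5.77925829e-01  1.46746720e+00 -4.44089210e-16
  1.09619962e+00 -2.13406752e+00]
[-1.44120790e-02  6.34376325e-01  1.37505974e+00 -4.44089210e-16
  1.13215658e+00 -1.61740841e+00]<stdin>:11: RuntimeWarning: overflow encountered in scalar add
<stdin>:11: RuntimeWarning: Mean of empty slice.
  ret = ret.dtype.type(ret / rcount)
```

```bash
python3 - <<'E'
from h import *
a=.677;r=238.3
ctrl.move_ptp(pol(r,a,130),R_(a+YAW+np.pi))
ctrl.gripper_to(36,20)
print(ctrl.move_l(pol(r,a,32),R_(a+YAW+np.pi),vel=120,threshold=4))
ctrl.gripper_to(8,20);s=sensors.read_state();print(s['t'],s['grip_width'],s['grasp_force'],s['force'])
if 10<s['grip_width']<18:
    for x in np.linspace(a,.12,8)[1:]: ctrl.move_l(pol(r,x,32),R_(x+YAW+np.pi),vel=60)
    c,T,p,d=wshot();cv2.imwrite('pics/w5.png',p[:,:,::-1]);np.savez('w5.npz',p=p,T=T,d=d);print(sensors.read_state()['t'],sensors.read_state()['force'])
E
```

```text
False
45.2083 13.298106305356702 27.08880454301834 [ 0.15467441 -0.45231545  3.9861264 ]
48.525 [-1.43392633  0.76282692  7.16065906]
```

View pics/w5.png

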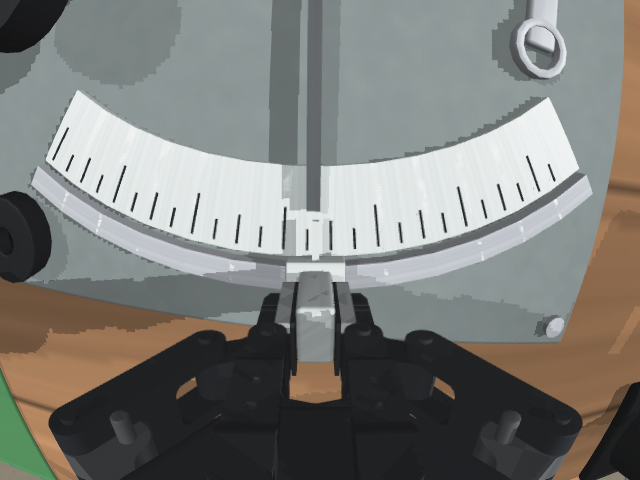

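The rider (tab at (316,300)) now stands in line with the needle, whose tip is at about (314,212). I'll zoom in to check the pointer.

```bash
python3 - <<'E'
from h import *
z=np.load('w5.npz');p=z['p'];T=z['T'];c=optics.camera_params('wrist')
cv2.imwrite('pics/c5.png',cv2.resize(p[180:290,255:375],(654,600),interpolation=cv2.INTER_NEAREST)[:,:,::-1])
print(wuv(c,T,pol(204,.12,24)),wuv(c,T,pol(204,.13,24)))
E
```

```text
[314.19040838 215.134744  ] [318.92525923 215.10298812]
```

View pics/c5.png

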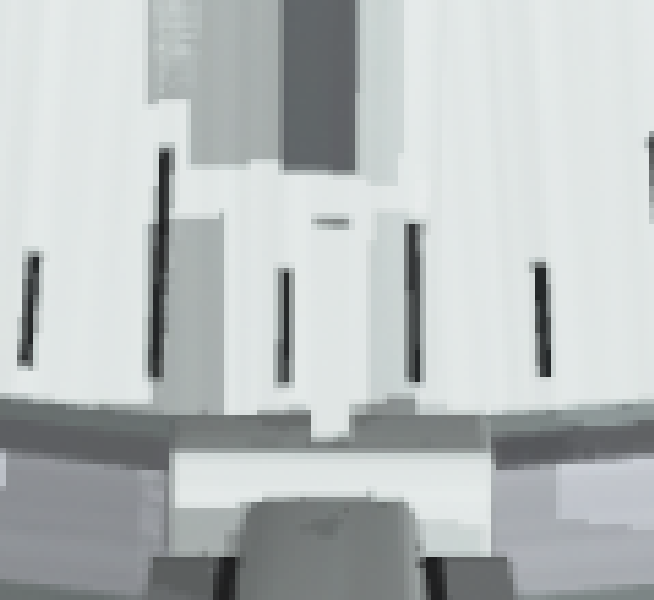

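The needle tip is centred at crop x≈320 and the rider pointer at ≈332. That puts the pointer about 1 mm too far counter-clockwise, so I'll trim it, release and recheck.

```bash
python3 - <<'E'
from h import *
x=.1155;r=238.3
ctrl.move_l(pol(r,x,32),R_(x+YAW+np.pi),vel=20)
ctrl.hold(.2);ctrl.gripper_to(30,20)
ctrl.move_l(pol(r,x,75),vel=80);ctrl.move_l(pol(r,x,110),vel=120);ctrl.hold(.3)
c,T,p,d=wshot();u,v=wuv(c,T,pol(208,x,24)).astype(int);print(sensors.read_state()['t'],sensors.read_state()['force'],u,v)
cv2.imwrite('pics/c6.png',cv2.resize(p[v-60:v+60,u-80:u+80],(800,600),interpolation=cv2.INTER_NEAREST)[:,:,::-1])
cv2.imwrite('pics/w6.png',p[:,:,::-1])
print(abs(wuv(c,T,pol(204,x,24))-wuv(c,T,pol(204,x+.01,24))))
E
```

```text
50.7667 [ 0.00318127  1.23160456 -0.04765387] 313 195
[3.23978294 0.01498415]
```

View pics/c6.png

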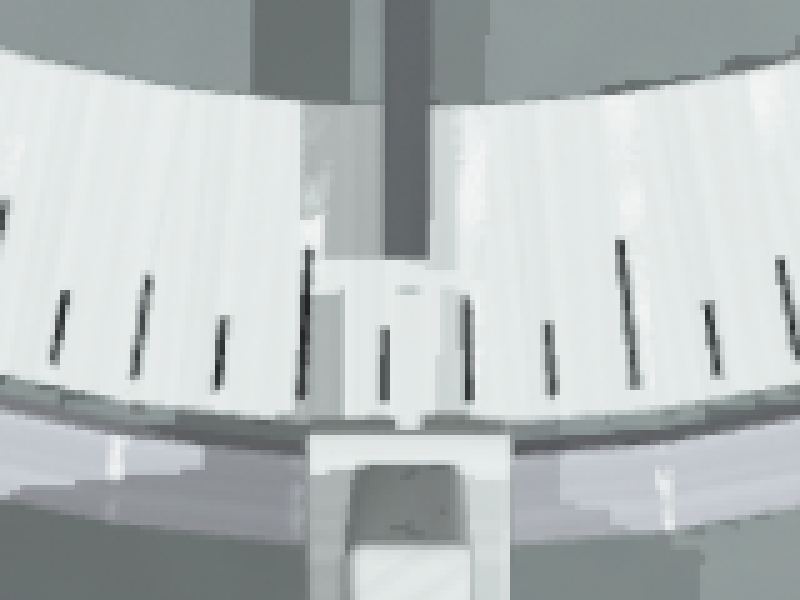

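The needle tip is centred at crop x≈407 and the pointer, now released, at ≈408. They agree to within about 0.2 mm, and the gripper is clear.

```bash
python3 - <<'E'
from h import *
print(ctrl.finish_job(),sensors.read_state()['t'])
E
```

```text
the job is handed in; nothing more can be done
the job is handed in; nothing more can be done
```

Job handed in: I held the idler at a measured 14.5–15.0 N for over a second, let the arm back slowly to its stop, set the rider to about 0.2 mm of the needle tip and released it; the hand-in returned no verdict.

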